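# Open the spring jaw to the straightedge and hold it

## Robot

A 6-joint arm with a two-finger parallel gripper is mounted at the origin on the work surface. World frame = base frame: x ahead of the robot, y to its left, z up, the work surface at z = 0. Lengths are in m, angles in rad, forces in N, time in s.
With the tool pointing down it reaches from about 0.275 to 0.975 m from the base axis. Payload 8.4 kg.
Tool frame: the origin (TCP) lies on the centre line of the jaws, within the pads' length; the fingertips stand 14 mm ahead of it and the grasp point (between the pads) lies 5 mm behind it; z points along the fingers, y is the direction in which the jaws open and shut (so a half turn about z gives the same grasp; the last joint's range is limited). The gripper opens to 92 mm and grips with 3 to 60 N. Pads are 20 mm wide; open, the fingers measure 128 mm over their backs; the gripper's body (75 mm by 189 mm) begins 69 mm behind the grasp point.
Start: joints at [1.216, 0.353, 1.633, -0, 1.155, -0.002], TCP at [0.216, 0.587, 0.198] pointing down, gripper open.
Joint ranges: [-2.63, 2.63], [-0.92, 2.1], [0.06, 2.66], [-1.3, 4.44], [0, 2.69], [-3.02, 3.02]. Speed limits (rad/s): [2.22, 2.22, 2.79, 3.14, 3.14, 3.14].

## Interface

Orientations are given as [roll, pitch, yaw] about the fixed x, y, z axes, in that order (R = Rz(yaw) Ry(pitch) Rx(roll)).
In Python, from rig import status, cams, job, models gives the robot as it stands.
- The arm moves only by the shell command python3 -m jog 'ROWS' [OPENING] [FORCE]. ROWS is a JSON object of lists of equal length, an entry for each row: "xyz": the shift along the tool's x, y, z in m, a list of three; "roll": the turn about the tool's z in rad. A call has 1 to 10 rows; each row is the pose to reach, as a shift and turn from the pose commanded when the call began, along the tool's axes at that moment; what a row does not reach only later rows make up. A row lasts 1/10 s, in which the tool goes at most 50 mm and 8.59 degrees, less where a joint would pass 70% of its speed; a pose out of reach is approached as far as the arm can. A call with a gripper value outside its range is refused whole. OPENING is the closure, from 0 (fully open) to 1 (shut), set as the call begins (- or left out, the last holds). The fingers move at their own pace and stop on an object; FORCE is the grip in N (left out, the last holds). Time passes only in rows, so rows that repeat a pose let the fingers close. It gives the time, the measured TCP pose, the force and the opening at its end, in the units of the state.
- status.get_state(): the state, without advancing time (a new reading comes with each control period).
- cams.get_image(name): name is "side" or "top" or "wrist"; returns the picture (420x560x3 uint8, red, green, blue); there is no depth.
- cams.get_calibration(name): a dict with "fx", "fy", "cx", "cy" (pixels), "camera_from_world" (4x4, takes a point from world to camera coordinates). Camera axes: x right, y up, looking along -z (the intrinsics and any distortion apply to the point x, -y, -z); pixel columns grow to the right and rows downward; lengths in m; the calibration is good to about 2 mm. The wrist camera is an equidistant fisheye: a pixel r from the principal point sees the ray r / f radians off the axis. A picture is of the moment at which its call begins: read the wrist's pose just before it. get_calibration takes no time and is no camera call; for the wrist camera it gives the pose at the moment of the call.
- job.hand_in(): hands the job in, once; it reports no verdict.
Trained networks look in the newest picture that a camera, given by its name, has taken for a name from the list of things; names that differ only in an ending like _2 or _b are one class to them, and where a whole thing is asked for, a point or a joint stands for the part that bears it (a point fixed in the world has none). Each returns a list of dicts, best first, with "p" (0 to 1); they miss things now and then, are a little off and sometimes report something else, mostly with a low value. They report only what shows in the picture. A call takes as long as a camera call. They do not tell look-alikes from the thing itself.
- models.find_in(camera, query): "rect" ([left, top, width, height] as shares, 0 to 1, of the picture: columns of its width, rows of its height, round what is visible of it).
The state is a dict: "time_s": time; "joint_positions": joint angles; "joint_velocities": joint speeds; "joint_torque": joint torques, N m; "position": TCP position; "tcp_rot": TCP orientation; "ft_force": force on the tool from outside, world axes, zero at the start; "moment": the same for the moment, N m; "opening": finger opening in m.
Only numpy, scipy, OpenCV 4.12 (cv2) and the standard library are available. Lean on these libraries where they do the work, as an engineer would, in place of code of your own. Each camera call takes 0.05 s, during which the arm holds its last target.

## Task

Lay the loose straightedge flat on the jig board, its long edge flush against the near face of the low gauge block (the face towards the robot) and centred on that block, and let go of it. Then take the spring jaw's upright tab and pull the jaw back towards the robot until its side tongue lies exactly over the straightedge, edges in line, and keep it there: the program finishes with the gripper still holding the jaw open, ready for a chassis to be dropped in. Leave the straightedge flush and disturb nothing else on the bench.

Things in the scene. Friction and masses are not known exactly. Their poses are not given: they have to be found in the camera images.
- jig: Brown wooden board fixed to the bench, 230 (x) x 250 (y) x 18 mm thick, turned up to 0.25 rad. Origin: centre of its underside; +x away from the robot, +y to the robot's left. On it: the sliding jaw at the right (-y), a fixed aluminium jaw 22 mm high at the far right edge (x 90 to 115, y -110 to -40 mm), the gauge block left of the middle, a small tyre near the front left corner.
- gauge_block: Low plain steel block screwed to the board and square to it, 40 (x) x 70 (y) x 14 mm high. Origin: centre of its underside, on the board (18 mm above the bench), at y = +40 mm of the board; its x on the board varies. Axes parallel to the board's. Its near face, for the straightedge, is at x = -20 mm in its own frame.
- straightedge: Loose aluminium straightedge, about 120 g: flat strip 160 (x) x 26 (y) x 8 mm thick with an upright grip rib in the middle of its top, 50 (x) x 12 (y) mm, rib top 46 mm above the underside. Origin: centre of the underside; symmetric under a half turn. Starts on the bench left of the board. When flush and centred, its right end stops 20 mm short of the slide, under the tongue's path (5 mm gap).
- jaw (a joint): Pull of the spring jaw, m: 0 = sprung home against the fixed jaw, growing as it slides along the board's -x (towards the robot); end stop at 0.075. The spring pulls it home with about 3 N at 0, rising 1.1 N per 10 mm (6 to 9 N where needed); let go, it returns. The straightedge calls for a pull of 0.027 to 0.056.
- tongue (a point): Centre of the top of the jaw's tongue: aluminium strip 26 mm wide (board x), 4 mm thick, sticking out 50 mm to the left (+y) of the slide, top 35 mm above the bench. The point is 25 mm from the tongue's free left end and from the slide. Axes parallel to the board's. At joint 0 it is at x = +45, y = -35 mm of the board.
- grip_tab (a point): Centre of the top of the jaw's upright black plastic tab, the part to grip: 12 mm thick (board x), 28 mm wide (board y), top 83 mm above the bench, standing 45 mm up from the slide (a bar 100 x 30 mm, top 38 mm above the bench). It is 40 mm nearer to the robot than the tongue point and 40 mm to its right. Axes parallel to the board's.
- tyre_a: Bystander: small black rubber tyre, 28 mm across, 14 mm high, on the board near its front left corner. Origin: underside centre.
- tyre_b: Bystander: the same kind of tyre on the bench at the right. Origin: underside centre.
- screwdriver: Bystander: small screwdriver, 150 mm long, on the bench to the right of the board, lying along x. Origin: underside, mid-length.
- cleaner_bottle: Bystander: white bottle with a grey label, 66 mm across, 200 mm high, back left. Origin: underside centre.
- dropper: Bystander: amber dropper bottle, 30 mm across, 75 mm high, behind the straightedge. Origin: underside centre.
- car: Bystander: model car, 125 mm long, 60 mm wide, 35 mm high, left of the straightedge. Origin: underside centre.
Mind the look-alikes: they are no part of the job. There is more than one size of the straightedge; the one meant has the size given above.

How it is judged:
On the way, in this order (a step that is already met when the one before it is completed fails the run):
1. straightedge lies flush and centred against the gauge block, released, the jaw still home (x of straightedge in the frame of gauge_block between -0.0358 and -0.0308 m and y of straightedge in the frame of gauge_block between -0.016 and 0.016 m and z of straightedge in the frame of gauge_block between -0.003 and 0.003 m and angle between the x axis of straightedge and the y axis of gauge_block, either way round below 0.03 rad and angle between straightedge's own z axis and vertical below 0.05 rad and contact force between the fingers and straightedge below 0.2 N and linear speed of straightedge below 0.01 m/s and value of joint jaw below 0.008 m), for 0.2 s.
2. jaw pulled by the fingers until the tongue is over the straightedge (y of tongue in the frame of straightedge between -0.004 and 0.004 m and value of joint jaw above 0.018 m and contact force between the fingers and jaw above 1 N and contact force between jaw and straightedge below 0.3 N and velocity of joint jaw between -0.01 and 0.01 m/s), for 0.3 s.
At the end, for the whole second after the job is handed in: Straightedge flat, free of the fingers, within 2.5 mm of flush, 0.03 rad of parallel and 16 mm of centred on the gauge block face; jaw out and still, held by the fingers (over 1 N), tongue centre within 4 mm of the straightedge centre line and not pressing on it (all of step 2 and x of straightedge in the frame of gauge_block between -0.0358 and -0.0308 m and y of straightedge in the frame of gauge_block between -0.016 and 0.016 m and z of straightedge in the frame of gauge_block between -0.003 and 0.003 m and angle between the x axis of straightedge and the y axis of gauge_block, either way round below 0.03 rad and angle between straightedge's own z axis and vertical below 0.05 rad and contact force between the fingers and straightedge below 0.2 N); the arm keeps its last pose, push and grip.
It fails at once if a bystander was moved more than 20 mm (distance of any of tyre_a, tyre_b, screwdriver, cleaner_bottle, dropper, car from where it was at the start of the episode above 0.02 m).
It also fails if it takes over 51 s, if anything falls off the work surface, if the arm or the gripper's body presses on something with over 40 N, if the wrist force passes 120 N, or if a joint passes its speed limit or range.

## Working session

There is one attempt and no reset: what is moved stays moved. The work goes in short steps, Python scripts to look and compute and a shell command to move; the robot and the scene stay as the last step left them, time stands still between calls to the robot, and variables do not carry over. Pictures are saved under pics/ and viewed, and the job is handed in when it is done.

```bash
ls; mkdir -p pics
python3 - <<'E'
from rig import status,cams
import cv2,json
print(status.get_state())
for n in ("top","side","wrist"):
    im=cams.get_image(n); cv2.imwrite(f"pics/{n}0.png",im[:,:,::-1])
    c=cams.get_calibration(n); print(n,{k:(v if not hasattr(v,'tolist') else v.tolist()) for k,v in c.items()})
E
```

```text
pics
{'time_s': 0.0, 'joint_positions': array([ 1.21565172e+00,  3.53638346e-01,  1.63414208e+00, -2.84313241e-05,
        1.15518432e+00, -2.40507880e-03]), 'joint_velocities': array([ 7.53133869e-04, -1.30935586e-05,  2.63133556e-05, -3.66958265e-04,
        8.25250887e-04,  5.12344221e-04]), 'joint_torque': array([-3.07295522e-03, -5.93839216e+01, -3.34229243e+01,  6.96445280e-02,
        2.32006557e-02, -1.61447651e-04]), 'position': array([0.21574993, 0.58602627, 0.19746643]), 'tcp_rot': array([-3.14022051e+00,  2.26951270e-05,  2.78886464e+00]), 'ft_force': array([-0.40930161,  0.51987292, -0.08458148]), 'moment': array([ 0.02687952, -0.0075108 ,  0.0105174 ]), 'opening': 0.09180168150785602}
top {'fx': 385.4933254171286, 'fy': 385.4933254171286, 'cx': 279.2899618385388, 'cy': 202.10963981457977, 'camera_from_world': [[-0.014287050452227109, -0.9998590349293534, -0.008819889994618427, 0.05701980498898728], [0.9983540478804809, -0.014754422814305787, 0.05542113394793581, -0.49897807520905924], [-0.055543453890029855, -0.008013568341154027, 0.9984241120147326, -0.9897181467307309], [0.0, 0.0, 0.0, 1.0]]}
side {'fx': 484.07498984395244, 'fy': 484.07498984395244, 'cx': 265.9197951975586, 'cy': 207.2301696630871, 'camera_from_world': [[0.8115047687233761, -0.584064905055527, -0.01811620881140808, -0.39898445818398515], [0.3776082968444643, 0.5004879453609606, 0.7790531372779314, -0.27862943318113936], [-0.44595065253169347, -0.6390461667445023, 0.6266961083936251, -0.991982023918441], [0.0, 0.0, 0.0, 1.0]]}
wrist {'fx': 325.19226210127806, 'fy': 325.19226210127806, 'cx': 278.9749564986209, 'cy': 206.9640681887979, 'camera_from_world': [[0.34505776358816387, 0.9385810495022676, -0.0008679301582322272, -0.6243280698844496], [-0.902772768311257, 0.3316400160105164, -0.2738909063407847, 0.03248326054336015], [-0.2567809739508884, 0.09529172732073446, 0.9617603745845774, -0.39177086747235274], [0.0, 0.0, 0.0, 1.0]]}
```

View pics/top0.png

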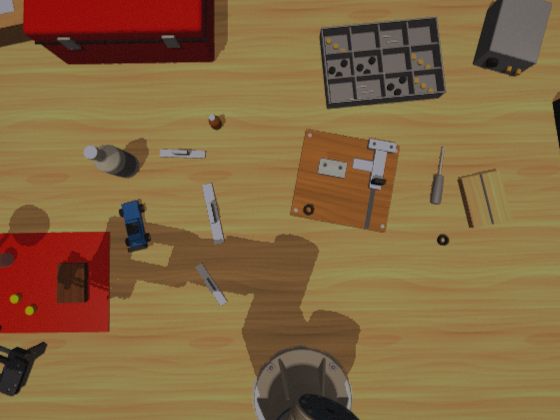

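View pics/side0.png

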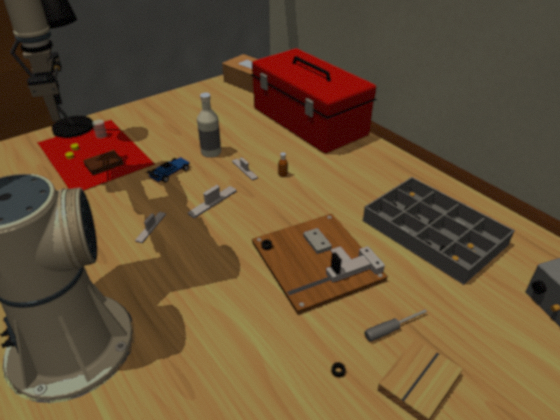

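View pics/wrist0.png

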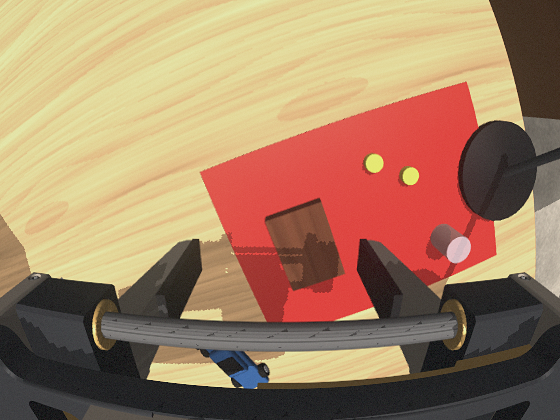

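Three strips look alike in the top picture, at about (183,153), (213,214) and (211,284), with lengths of about 45, 62 and 48 px. At about 400 px/m, only the middle one is 160 mm long. I'll confirm it in a crop and measure.

```bash
cat > h.py <<'E'
import numpy as np,cv2
from rig import status,cams,job,models
def ray(cal,u,v,fish=False):
    x=(u-cal['cx'])/cal['fx']; y=(v-cal['cy'])/cal['fy']
    if fish:
        r=np.hypot(x,y); s=np.sin(r)/r if r>1e-9 else 1; d=np.array([x*s,-y*s,-np.cos(r)])
    else: d=np.array([x,-y,-1.])
    T=np.array(cal['camera_from_world']); R=T[:3,:3]; o=-R.T@T[:3,3]
    return o,R.T@d
def pix2w(cal,u,v,z,fish=False):
    o,d=ray(cal,u,v,fish); return o+d*(z-o[2])/d[2]
def w2pix(cal,p,fish=False):
    T=np.array(cal['camera_from_world']); q=T[:3,:3]@np.array(p)+T[:3,3]; x,y,z=q[0],-q[1],-q[2]
    if fish:
        r=np.hypot(x,y); th=np.arctan2(r,z); k=th/max(r,1e-12); return cal['cx']+cal['fx']*x*k,cal['cy']+cal['fy']*y*k
    return cal['cx']+cal['fx']*x/z,cal['cy']+cal['fy']*y/z
E
python3 - <<'E'
from h import *
im=cv2.imread('pics/top0.png'); c=cams.get_calibration('top')
for (a,b) in [((160,153),(205,154)),((207,184),(219,243)),((198,265),(225,303))]:
    p,q=pix2w(c,*a,.008),pix2w(c,*b,.008); print(p.round(3),q.round(3),np.linalg.norm(p-q).round(3))
for q in("jig","straightedge","gauge_block","grip_tab","tongue"):
    for d in models.find_in('top',q): 
        r=d['rect'];print(q,round(d['p'],2),[round(x) for x in(r[0]*560,r[1]*420,r[2]*560,r[3]*420)])
cv2.imwrite('pics/crop_se.png',cv2.resize(im[140:310,150:260],None,fx=3.5,fy=3.5,interpolation=cv2.INTER_CUBIC))
cv2.imwrite('pics/crop_jig.png',cv2.resize(im[120:240,282:412],None,fx=5,fy=5,interpolation=cv2.INTER_CUBIC))
E
```

```text
[0.635 0.364 0.008] [0.63  0.244 0.008] 0.119
[0.551 0.239 0.008] [0.396 0.209 0.008] 0.158
[0.339 0.264 0.008] [0.241 0.194 0.008] 0.121
jig 0.69 [286, 130, 113, 100]
jig 0.42 [324, 160, 23, 20]
straightedge 0.77 [202, 185, 22, 58]
straightedge 0.67 [158, 151, 46, 9]
straightedge 0.63 [197, 268, 29, 38]
gauge_block 0.97 [319, 162, 28, 18]
grip_tab 0.56 [356, 151, 31, 39]
tongue 0.56 [356, 150, 29, 42]
```

View pics/crop_se.png

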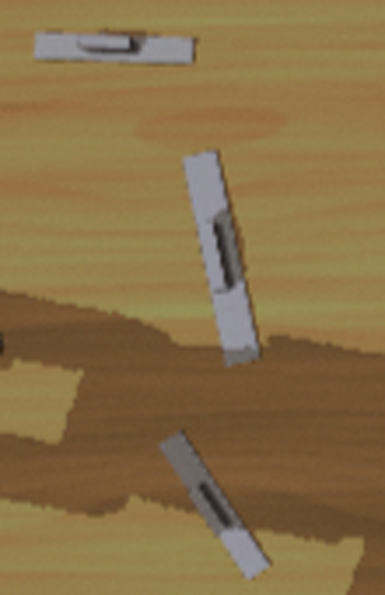

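View pics/crop_jig.png

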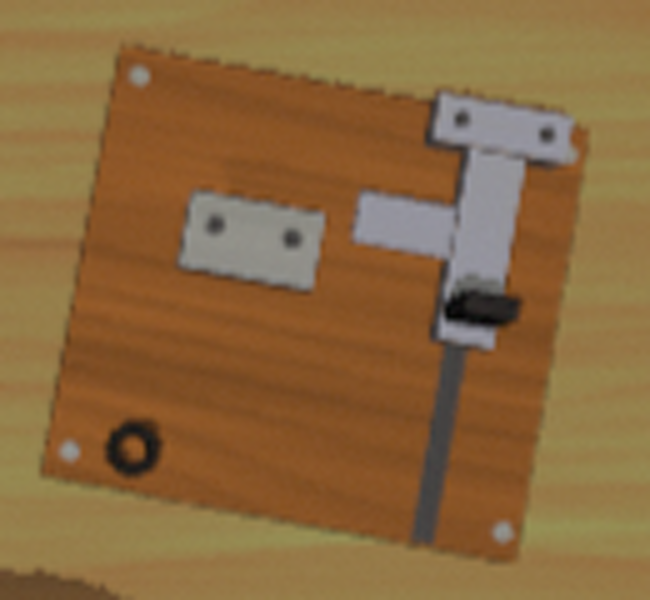

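The crop confirms the middle strip at (213,214): 158 mm long, against 119 and 121 mm for the other two. Next I'll fit the strip and board poses from their corners.

Run:
```python
from h import *
c=cams.get_calibration('top')
P=[pix2w(c,150+u/3.5-.4,140+v/3.5-.4,.008)[:2] for u,v in [(184,157),(217,151),(261,357),(226,366)]]
P=np.array(P); ctr=P.mean(0); d=(P[0]+P[1]-P[2]-P[3])/2; print('se',ctr,np.hypot(*d),np.arctan2(d[1],d[0]))
B=np.array([pix2w(c,282+u/5-.4,120+v/5-.4,.018)[:2] for u,v in [(122,45),(588,125),(517,562),(42,475)]])
bx=(B[0]+B[1]-B[2]-B[3])/2; by=(B[0]+B[3]-B[1]-B[2])/2
print('board',B.mean(0),np.hypot(*bx),np.hypot(*by),np.arctan2(bx[1],bx[0]),np.arctan2(-by[0],by[1]))
G=np.array([pix2w(c,282+u/5-.4,120+v/5-.4,.032)[:2] for u,v in [(192,192),(325,213),(314,292),(180,268)]])
gx=(G[0]+G[1]-G[2]-G[3])/2; gy=(G[0]+G[3]-G[1]-G[2])/2
print('gauge',G.mean(0),np.hypot(*gx),np.hypot(*gy),np.arctan2(gx[1],gx[0]),np.arctan2(-gy[0],gy[1]))
yaw=(np.arctan2(bx[1],bx[0])+np.arctan2(-by[0],by[1]))/2;R=np.array([[np.cos(yaw),-np.sin(yaw)],[np.sin(yaw),np.cos(yaw)]])
print('gauge in board',R.T@(G.mean(0)-B.mean(0)))
s=status.get_state()
from scipy.spatial.transform import Rotation as Ro
Rt=Ro.from_euler('xyz',s['tcp_rot']).as_matrix();print(Rt.round(3)); print('y az',np.arctan2(Rt[1,1],Rt[0,1]))
t=np.array([*ctr,.12]);print('tool shift',Rt.T@(t-s['position']))
```

```text
se [0.47379533 0.22386084] 0.15892085447690746 0.1994945121976999
board [ 0.55540893 -0.12179433] 0.23003564713493044 0.24762283091279927 -0.1949212152166345 -0.19219695790241187
gauge [ 0.58484834 -0.08730269] 0.04051592723033288 0.06936525189998971 -0.16798588478313012 -0.18395105675275525
gauge in board [0.02225509 0.03951029]
[[-0.938  0.346 -0.   ]
 [ 0.346  0.938 -0.   ]
 [-0.    -0.    -1.   ]]
y az 1.2179921889436995
tool shift [-0.36726555 -0.25111801  0.07813793]
```

```bash
python3 -m jog '{"xyz":[[-0.04,-0.03,0],[-0.08,-0.06,0],[-0.12,-0.085,0],[-0.16,-0.11,0.01],[-0.2,-0.14,0.02],[-0.24,-0.165,0.03],[-0.28,-0.19,0.035],[-0.32,-0.22,0.04],[-0.35,-0.24,0.045],[-0.367,-0.251,0.05]],"roll":[-0.06,-0.12,-0.18,-0.24,-0.3,-0.36,-0.42,-0.48,-0.53,-0.552]}' 0 3; python3 -m jog '{"xyz":[[0,0,0.005],[0,0,0.005]],"roll":[0,0]}'
python3 - <<'E'
from h import *
s=status.get_state();print(s['time_s'],s['position'],s['tcp_rot'],s['joint_positions'],s['ft_force'])
cv2.imwrite('pics/wrist1.png',cams.get_image('wrist')[:,:,::-1])
E
```

```text
time_s: 1.4
position: [0.4751, 0.2218, 0.1482]
tcp_rot: [-3.141, 0.001, -2.942]
ft_force: [0.1, 0.9, 0.3]
opening: 0.092
time_s: 1.6
position: [0.4731, 0.2239, 0.1425]
tcp_rot: [3.142, -0.001, -2.944]
ft_force: [0.3, 1.1, 0.5]
opening: 0.0918
1.6 [0.47308445 0.22394233 0.14253242] [ 3.14156378e+00 -1.32037177e-03 -2.94436744e+00] [ 4.39001777e-01  2.60830123e-01  1.90244207e+00  4.14520584e-04
  9.79595558e-01 -1.32925100e+00] [0.33604614 1.0852374  0.54628013]
```

View pics/wrist1.png

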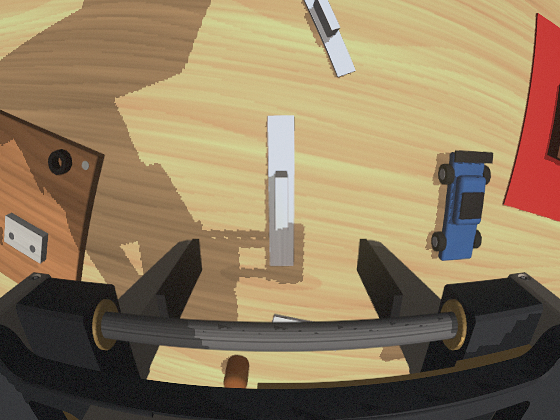

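The wrist view shows the strip between the fingers: columns 267–294, rows 115–266, with the rib at about (281,200). The dropper is at (236,370). I'll refine the strip's pose from its corners.

Run:
```python
from h import *
from scipy.spatial.transform import Rotation as Ro
c=cams.get_calibration('wrist');s=status.get_state()
P=np.array([pix2w(c,u,v,.008,True)[:2] for u,v in [(267,116),(294.5,115),(293.5,266),(269,266)]])
ctr=P.mean(0); d=(P[2]+P[3]-P[0]-P[1])/2; print('se',ctr,np.hypot(*d),np.arctan2(d[1],d[0]),np.linalg.norm(P[0]-P[1]),np.linalg.norm(P[2]-P[3]))
R=np.array([pix2w(c,u,v,.046,True)[:2] for u,v in [(276,172),(287,171)]]);print('rib near end',R,'tcp',s['position'])
Rt=Ro.from_euler('xyz',s['tcp_rot']).as_matrix();print(np.arctan2(Rt[1,1],Rt[0,1]))
print(Rt.T@(np.array([*ctr,.034])-s['position']))
```

```text
se [0.47494825 0.22654602] 0.16061751297580124 0.20368953168552023 0.026947649817357595 0.02695510811089408
rib near end [[0.44629725 0.21591652]
 [0.44348498 0.22528568]] tcp [0.47299601 0.22453215 0.14291059]
1.7692578672275183
[-0.00240846  0.00157798  0.10890865]
```

```bash
python3 -m jog '{"xyz":[[0,0.001,0.02],[0,0.0015,0.045],[0,0.0015,0.07],[0,0.0015,0.09],[0,0.0015,0.103],[0,0.0015,0.109],[0,0.0015,0.109],[0,0.0015,0.109]],"roll":[-0.005,-0.005,-0.005,-0.005,-0.005,-0.005,-0.005,-0.005]}'; python3 -m jog '{"xyz":[[0,0,0],[0,0,0],[0,0,0],[0,0,0],[0,0,0],[0,0,0]],"roll":[0,0,0,0,0,0]}' 1 25
python3 - <<'E'
from h import *
s=status.get_state();print(s['time_s'],s['position'],s['tcp_rot'],s['ft_force'],s['opening'])
cv2.imwrite('pics/wrist2.png',cams.get_image('wrist')[:,:,::-1])
E
```

```text
time_s: 2.45
position: [0.4737, 0.2261, 0.0349]
tcp_rot: [3.141, 0.001, -2.937]
ft_force: [-0.3, 0.5, -0.1]
opening: 0.0919
time_s: 3.05
position: [0.4733, 0.2256, 0.0342]
tcp_rot: [-3.142, 0.0, -2.937]
ft_force: [0.9, 0.3, -0.4]
opening: 0.0461
3.05 [0.47334787 0.22559075 0.03420654] [-3.14157661e+00  3.43525209e-05 -2.93747622e+00] [ 0.85077548  0.2879889  -0.4453571 ] 0.04609562280718771
```

View pics/wrist2.png

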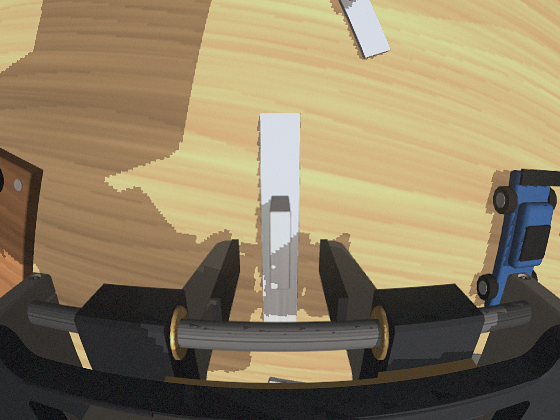

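```bash
python3 - <<'E'
from h import *
c=cams.get_calibration('wrist');s=status.get_state();p=s['position']
print(w2pix(c,p,True)); u=np.array([np.cos(.204),np.sin(.204),0])
for k in(-.025,0,.025): print(k,w2pix(c,[*(p+k*u)[:2],.046],True))
for k in(-.08,.08): print(k,w2pix(c,[*(p+k*u)[:2],.008],True))
E
python3 -m jog '{"xyz":[[0,0,0],[0,0,0],[0,0,0],[0,0,0],[0,0,0],[0,0,0],[0,0,0]],"roll":[0,0,0,0,0,0,0]}'
```

```text
(np.float64(279.88215121242723), np.float64(242.88799652755065))
-0.025 (np.float64(280.0027701965065), np.float64(209.65874577457305))
0 (np.float64(279.932392405171), np.float64(250.46221937604756))
0.025 (np.float64(279.85956575666194), np.float64(287.2582820373708))
-0.08 (np.float64(279.92931253837116), np.float64(111.58778301587763))
0.08 (np.float64(279.6206534612213), np.float64(322.41489600102767))
time_s: 3.8
position: [0.4733, 0.2256, 0.0342]
tcp_rot: [-3.142, 0.0, -2.937]
ft_force: [1.2, 0.8, 0.2]
opening: 0.0001
```

The fingers shut completely, so something is off. I'll look.

Run:
```python
from h import *
a=cams.get_image('wrist')[:,:,::-1];cv2.imwrite('pics/wrist3.png',a)
b=cams.get_image('side')[:,:,::-1];cv2.imwrite('pics/side3.png',cv2.resize(b[100:300,100:300],None,fx=3,fy=3))
```

```text
(no output)
```

View pics/wrist3.png

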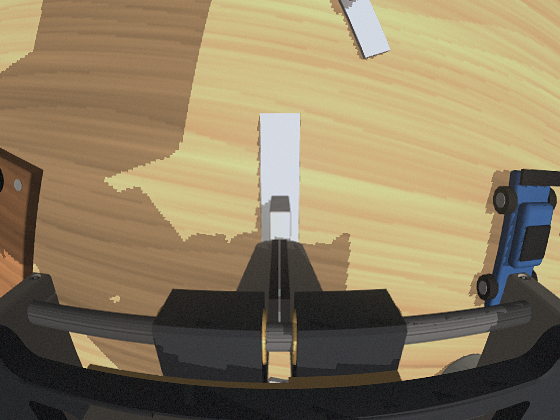

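View pics/side3.png

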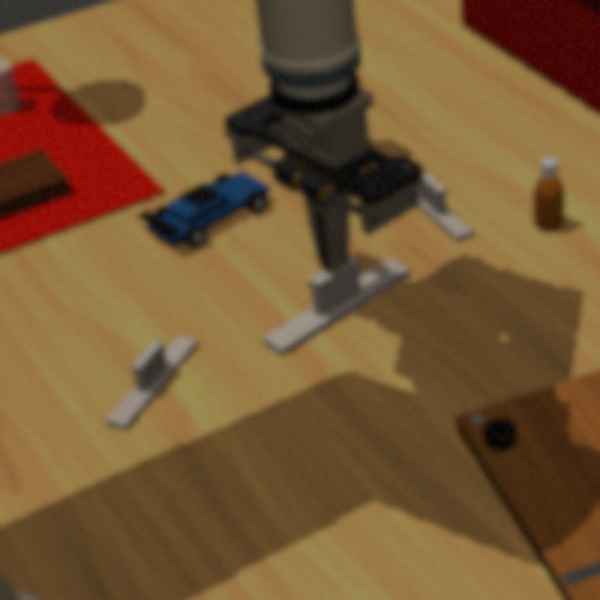

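Run:
```python
from h import *
s=status.get_state();p=s['position'];print(s)
u=np.array([np.cos(.204),np.sin(.204),0]); b=cv2.imread('pics/side3.png')
c=cams.get_calibration('side')
def dr(q,col):
    x,y=w2pix(c,q); cv2.circle(b,(int((x-100)*3),int((y-100)*3)),3,col,-1)
P=p.copy()
for k in(-.08,.08): P[2]=.008; dr(P+k*u,(0,0,255))
for k in(-.025,.025):
    for z in(.008,.046): P[2]=z; dr(P+k*u,(0,255,0))
for dz in(0,-.014,.1): dr(p+[0,0,dz],(255,0,0))
cv2.imwrite('pics/side3b.png',b)
c=cams.get_calibration('wrist')
for dz in(0,-.014):print(w2pix(c,p+[0,0,dz],True))
T=np.array(c['camera_from_world']);print(-T[:3,:3].T@T[:3,3])
```

```text
{'time_s': 3.9, 'joint_positions': array([ 4.41978512e-01,  4.20258424e-01,  1.97518252e+00,  1.08440606e-05,
        7.46120269e-01, -1.33301846e+00]), 'joint_velocities': array([ 0.00076077, -0.00012689, -0.00082648, -0.00042808,  0.00115374,
       -0.00094744]), 'joint_torque': array([-5.71289565e-04, -5.33501029e+01, -2.27686214e+01,  2.46599498e-03,
        7.86158885e-02, -1.04354524e-05]), 'position': array([0.47334567, 0.2256496 , 0.03418935]), 'tcp_rot': array([ 3.14157809e+00,  2.88198625e-05, -2.93739997e+00]), 'ft_force': array([ 0.23916452, -0.31873949,  0.21011929]), 'moment': array([ 0.02432678, -0.00636263,  0.0062863 ]), 'opening': 0.0006795352367264155}
(np.float64(279.88273298846667), np.float64(242.87409973786515))
(np.float64(279.82933462732836), np.float64(234.88546259808933))
[0.39844573 0.20954284 0.22169082]
```

View pics/side3b.png

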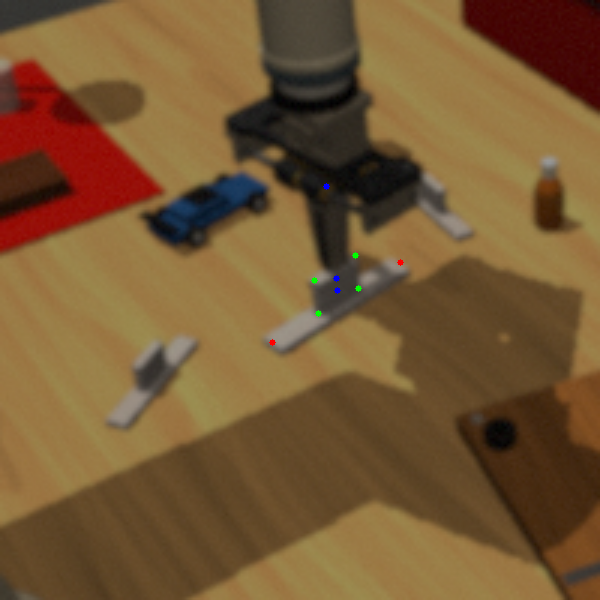

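Run:
```python
import cv2
a=cv2.imread('pics/wrist3.png')[180:400,200:360];cv2.imwrite('pics/z3.png',cv2.resize(a,None,fx=2.7,fy=2.7,interpolation=cv2.INTER_CUBIC))
```

```text
(no output)
```

View pics/z3.png

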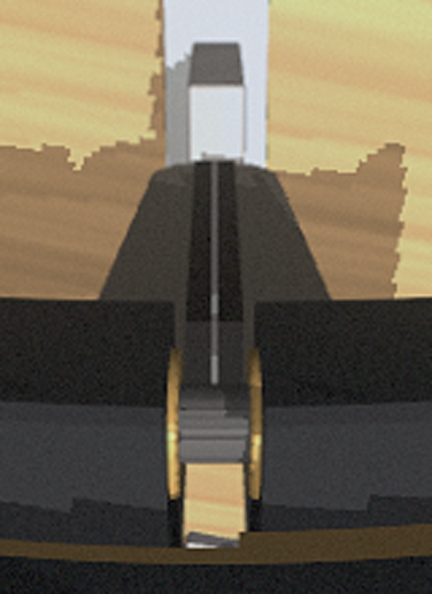

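The pads shut just above the rib. From the pad spacing in the pictures, the tips sit about 13 mm above the reported TCP, not 14 mm below it, so the tips are at z ≈ 0.047 and the rib top is at 0.046. I'll open, go about 24 mm lower in stages while watching the force, and close again.

```bash
python3 -m jog '{"xyz":[[0,0,0],[0,0,0],[0,0,0],[0,0,0],[0,0,0],[0,0,0],[0,0,0]],"roll":[0,0,0,0,0,0,0]}' 0.4 25; python3 -m jog '{"xyz":[[0,0,0.004],[0,0,0.008],[0,0,0.012],[0,0,0.012]],"roll":[0,0,0,0]}'
python3 - <<'E'
from h import *
s=status.get_state();print(s['time_s'],s['position'],s['ft_force'],s['opening'])
cv2.imwrite('pics/wrist4.png',cams.get_image('wrist')[:,:,::-1])
E
```

```text
time_s: 4.6
position: [0.4734, 0.2257, 0.0342]
tcp_rot: [3.142, 0.0, -2.937]
ft_force: [0.6, 0.3, 1.0]
opening: 0.0541
time_s: 5.0
position: [0.4728, 0.2254, 0.0214]
tcp_rot: [-3.141, -0.001, -2.937]
ft_force: [0.2, 0.2, 0.0]
opening: 0.0553
5.0 [0.47281609 0.22538011 0.02143954] [0.17865737 0.18266976 0.00533105] 0.05526512525328289
```

View pics/wrist4.png

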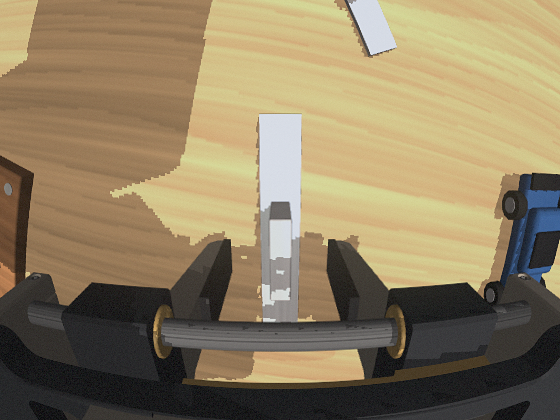

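```bash
python3 -m jog '{"xyz":[[0,0,0.004],[0,0,0.008],[0,0,0.012],[0,0,0.012]],"roll":[0,0,0,0]}'; python3 -m jog '{"xyz":[[0,0,0],[0,0,0],[0,0,0],[0,0,0],[0,0,0],[0,0,0],[0,0,0]],"roll":[0,0,0,0,0,0,0]}' 1 25
python3 - <<'E'
from h import *
s=status.get_state();print(s['time_s'],s['position'],s['ft_force'],s['opening'])
cv2.imwrite('pics/wrist5.png',cams.get_image('wrist')[:,:,::-1])
E
```

```text
time_s: 5.45
position: [0.4729, 0.2254, 0.0096]
tcp_rot: [-3.141, -0.001, -2.937]
ft_force: [-0.4, 1.0, 0.5]
opening: 0.0551
time_s: 6.15
position: [0.4733, 0.2257, 0.0102]
tcp_rot: [3.142, 0.0, -2.937]
ft_force: [0.4, 1.2, 0.2]
opening: 0.0116
6.15 [0.47331781 0.22566621 0.01022232] [0.40573713 1.22191874 0.18607288] 0.011613877055351484
```

View pics/wrist5.png

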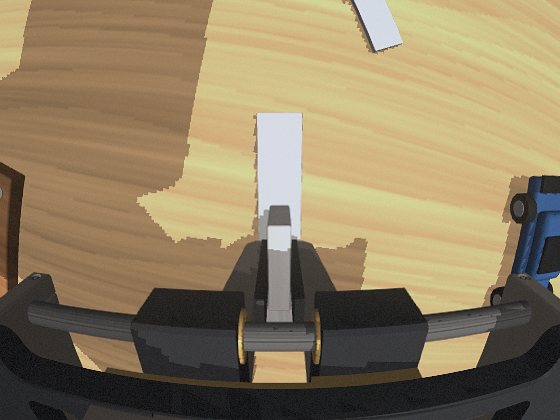

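The rib is gripped (opening 11.6 mm). Next I'll compute the transfer shift.

Run:
```python
from h import *
from scipy.spatial.transform import Rotation as Ro
s=status.get_state();Rt=Ro.from_euler('xyz',s['tcp_rot']).as_matrix()
print(Rt.T@(np.array([.533,-.077,.09])-s['position']))
```

```text
[ 0.00290941 -0.30845121 -0.07981623]
```

```bash
python3 -m jog '{"xyz":[[0,0,-0.03],[0,0,-0.06],[0,0.01,-0.08],[0,0.03,-0.08],[0.001,0.055,-0.08],[0.001,0.08,-0.08],[0.002,0.105,-0.08],[0.002,0.13,-0.08]],"roll":[0,0,0.05,0.15,0.3,0.44,0.58,0.72]}'
```

```text
time_s: 7.0
position: [0.4444, 0.3533, 0.09]
tcp_rot: [-3.141, -0.0, 2.62]
ft_force: [0.8, -0.2, -1.1]
opening: 0.0121
```

I typed that y sign before the calculation came back, so the strip moved left. It is high and clear of everything. I'll recompute from here and go the right way.

Run:
```python
from h import *
from scipy.spatial.transform import Rotation as Ro
s=status.get_state();Rt=Ro.from_euler('xyz',s['tcp_rot']).as_matrix();az=np.arctan2(Rt[1,1],Rt[0,1])
print(Rt.T@(np.array([.533,-.077,.09])-s['position']), 'roll',(az+.192),s['joint_positions'].round(2))
print(Rt.T@(np.array([.49,.12,.09])-s['position']))
```

```text
[-2.91207223e-01 -3.28909054e-01  1.28220911e-04] roll 1.2411733401947944 [ 0.67  0.39  1.85 -0.    0.9  -0.38]
[-1.55762989e-01 -1.79534166e-01  7.96412660e-05]
```

```bash
python3 -m jog '{"xyz":[[-0.02,-0.022,0],[-0.05,-0.055,0],[-0.08,-0.09,0],[-0.11,-0.125,0],[-0.14,-0.16,0],[-0.17,-0.195,0],[-0.2,-0.228,0],[-0.23,-0.262,0],[-0.255,-0.29,0],[-0.275,-0.311,0]],"roll":[0.1,0.22,0.35,0.49,0.63,0.77,0.91,1.05,1.15,1.22]}'
python3 - <<'E'
from h import *
from scipy.spatial.transform import Rotation as Ro
s=status.get_state();Rt=Ro.from_euler('xyz',s['tcp_rot']).as_matrix();az=np.arctan2(Rt[1,1],Rt[0,1])
print(Rt.T@(np.array([.533,-.077,.09])-s['position']), 'roll',(az+.192),s['joint_positions'].round(2))
E
```

```text
time_s: 8.0
position: [0.5308, -0.056, 0.0901]
tcp_rot: [-3.141, 0.0, 1.401]
ft_force: [0.4, 0.6, -1.6]
opening: 0.0118
[-0.02032367  0.00570227  0.00011553] roll 0.021815251846644124 [-0.11  0.35  1.92 -0.    0.87  0.06]
```

```bash
python3 -m jog '{"xyz":[[-0.01,0.003,0],[-0.02,0.005,0.01],[-0.02,0.005,0.02],[-0.02,0.005,0.02]],"roll":[0.01,0.02,0.02,0.02]}'
python3 - <<'E'
from h import *
s=status.get_state();print(s['time_s'],s['position'],s['tcp_rot'],s['ft_force'])
cv2.imwrite('pics/wrist6.png',cams.get_image('wrist')[:,:,::-1])
cv2.imwrite('pics/top6.png',cams.get_image('top')[:,:,::-1])
cv2.imwrite('pics/side6.png',cams.get_image('side')[:,:,::-1])
E
```

```text
time_s: 8.4
position: [0.5307, -0.0732, 0.0682]
tcp_rot: [-3.138, -0.0, 1.387]
ft_force: [-0.1, 0.3, -1.5]
opening: 0.012
8.4 [ 0.53065319 -0.07316153  0.06818979] [-3.13796810e+00 -8.46159475e-05  1.38700963e+00] [-0.06676333  0.26937426 -1.54187986]
```

View pics/wrist6.png

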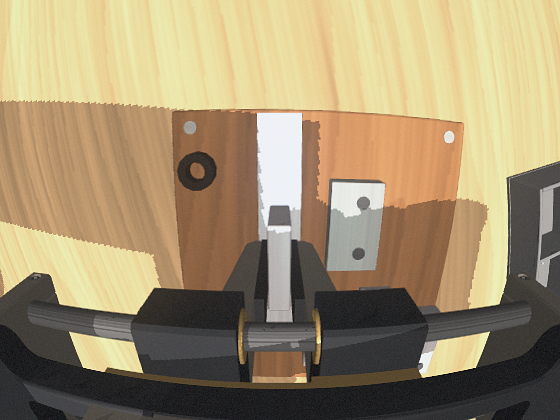

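View pics/side6.png

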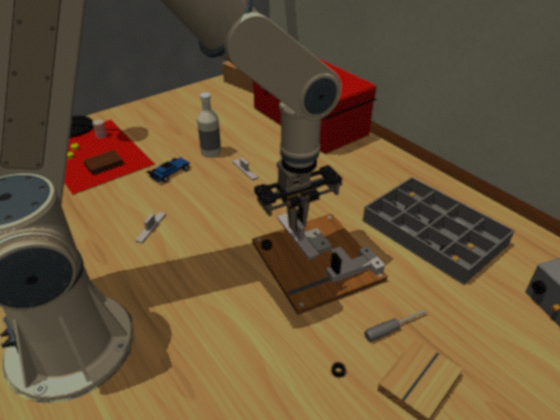

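The wrist view shows the held strip at columns 257–302. The gauge block's top has corners near (329,180), (385,183), (376,271) and (326,270), and the tyre is at (197,171). I'll measure the relative pose.

Run:
```python
from h import *
from scipy.spatial.transform import Rotation as Ro
a=cv2.imread('pics/wrist6.png');cv2.imwrite('pics/z6.png',cv2.resize(a[100:290,160:420],None,fx=3,fy=3,interpolation=cv2.INTER_CUBIC))
c=cams.get_calibration('wrist');s=status.get_state();Rt=Ro.from_euler('xyz',s['tcp_rot']).as_matrix();az=np.arctan2(Rt[1,1],Rt[0,1])
G=np.array([pix2w(c,u,v,.032,True)[:2] for u,v in [(329,180),(385,183),(376,271),(326,270)]])
gx=(G[1]+G[2]-G[0]-G[3])/2; gy=(G[0]+G[1]-G[2]-G[3])/2
print('gauge',G.mean(0),np.hypot(*gx),np.hypot(*gy),np.arctan2(gx[1],gx[0]),np.arctan2(-gy[0],gy[1]),'tool y az',az)
zt=s['position'][2]-.0102+.008
S=np.array([pix2w(c,u,v,zt,True)[:2] for u,v in [(257,113),(302,113)]]);print('strip left end',S,S.mean(0)-s['position'][:2],np.linalg.norm(S[0]-S[1]))
```

```text
gauge [ 0.58824243 -0.08733903] 0.04158120215174167 0.07121956450028372 -0.2294829662327801 -0.17624470243018237 tool y az -0.18339163393424024
strip left end [[0.534974   0.0068546 ]
 [0.56047217 0.00214674]] [0.01556048 0.07769438] 0.02592915168396738
```

View pics/z6.png

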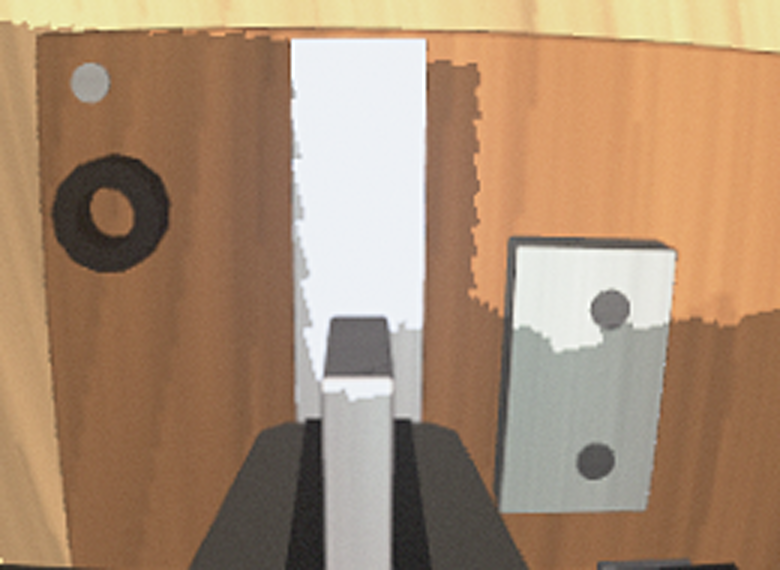

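Run:
```python
from h import *
c=cams.get_calibration('wrist');s=status.get_state()
G=np.array([pix2w(c,u,v,.032,True)[:2] for u,v in [(332.2,182),(385.2,183.3),(375.6,270.3),(327.3,270.8)]])
gx=(G[1]+G[2]-G[0]-G[3])/2; gy=(G[0]+G[1]-G[2]-G[3])/2
print('gauge',G.mean(0),np.hypot(*gx),np.hypot(*gy),np.arctan2(gx[1],gx[0]),np.arctan2(-gy[0],gy[1]))
nf=(G[0]+G[3])/2; print('near face mid',nf, np.arctan2(*(G[0]-G[3])[::-1])-np.pi/2, np.arctan2(*(G[1]-G[2])[::-1])-np.pi/2)
ct=cams.get_calibration('top')
for l in [(287,0)]: pass
# board edge in wrist: left (y+) edge points
E1=[pix2w(c,160+u/3,100+v/3,.018,True)[:2] for u,v in [(40,36),(775,50)]];print('board left edge yaw',np.arctan2(*(E1[1]-E1[0])[::-1]),E1)
E2=[pix2w(c,160+u/3,100+v/3,.018,True)[:2] for u,v in [(38,36),(66,560)]];print('front edge yaw',np.arctan2(*(E2[0]-E2[1])[::-1])-np.pi/2)
```

```text
gauge [ 0.58894877 -0.0879103 ] 0.03970088538217676 0.07043090643824954 -0.19909988285944774 -0.18958733338912645
near face mid [ 0.56949047 -0.08398414] -0.18646458374517283 -0.19269407179394937
board left edge yaw -0.191676043297127 [array([0.47003063, 0.02271137]), array([ 0.65367319, -0.01292602])]
front edge yaw -0.2129747252921952
```

```bash
python3 -m jog '{"xyz":[[-0.002,0.005,0.012],[-0.003,0.01,0.025],[-0.003,0.01,0.034],[-0.003,0.01,0.038],[-0.003,0.01,0.039],[-0.003,0.01,0.0395],[-0.003,0.01,0.0395]],"roll":[0.008,0.008,0.008,0.008,0.008,0.008,0.008]}'; python3 -m jog '{"xyz":[[0,0.002,0],[0,0.004,0],[0,0.006,0],[0,0.007,0],[0,0.008,0],[0,0.008,0]],"roll":[0,0,0,0,0,0]}'
```

```text
time_s: 9.25
position: [0.5419, -0.079, 0.0309]
tcp_rot: [3.141, -0.0, 1.378]
ft_force: [1.1, -0.8, -1.4]
opening: 0.0115
time_s: 9.85
position: [0.5497, -0.0806, 0.0307]
tcp_rot: [3.141, 0.0, 1.378]
ft_force: [1.6, -0.2, -1.4]
opening: 0.0119
```

```bash
python3 -m jog '{"xyz":[[0,0,0.001],[0,0,0.002],[0,0,0.002]],"roll":[0,0,0]}'; python3 -m jog '{"xyz":[[0,0.001,0],[0,0.002,0],[0,0.003,0],[0,0.003,0]],"roll":[0,0,0,0]}';  python3 -c "
from h import *
cv2.imwrite('pics/wrist7.png',cams.get_image('wrist')[:,:,::-1])"
```

```text
time_s: 10.15
position: [0.5494, -0.0805, 0.0285]
tcp_rot: [-3.141, 0.0, 1.378]
ft_force: [-0.6, -0.7, -1.0]
opening: 0.0115
time_s: 10.55
position: [0.5526, -0.0811, 0.0287]
tcp_rot: [-3.142, -0.0, 1.378]
ft_force: [0.7, 0.2, -1.4]
opening: 0.0122
```

View pics/wrist7.png

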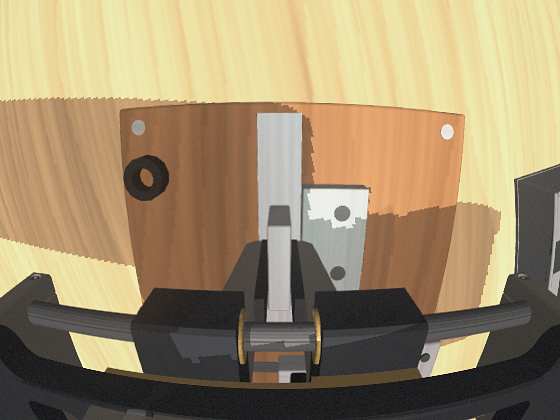

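```bash
python3 -m jog '{"xyz":[[0,0.001,0.0005],[0,0.001,0.0005]],"roll":[0,0]}'; python3 -m jog '{"xyz":[[0,0.001,0],[0,0.001,0]],"roll":[0,0]}';python3 -m jog '{"xyz":[[0,0.001,0],[0,0.001,0]],"roll":[0,0]}'
```

```text
time_s: 10.8
position: [0.5528, -0.0812, 0.0281]
tcp_rot: [-3.14, 0.0, 1.378]
ft_force: [-3.6, 1.7, 2.7]
opening: 0.0116
time_s: 11.0
position: [0.5529, -0.0812, 0.0282]
tcp_rot: [-3.138, 0.0, 1.378]
ft_force: [-7.7, 0.3, 7.5]
opening: 0.0114
time_s: 11.2
position: [0.553, -0.0812, 0.0282]
tcp_rot: [-3.137, 0.0, 1.378]
ft_force: [-10.6, 2.4, 11.5]
opening: 0.0119
```

```bash
python3 -m jog '{"xyz":[[0,-0.001,-0.0005],[0,-0.0015,-0.001],[0,-0.0015,-0.001],[0,-0.0015,-0.001]],"roll":[0,0,0,0]}'; python3 -m jog '{"xyz":[[0,0,0],[0,0,0],[0,0,0],[0,0,0],[0,0,0],[0,0,0]],"roll":[0,0,0,0,0,0]}' 0.4 25
python3 -c "
from h import *
s=status.get_state();print(s['position'],s['ft_force'])
cv2.imwrite('pics/wrist8.png',cams.get_image('wrist')[:,:,::-1])"
```

```text
time_s: 11.6
position: [0.553, -0.0812, 0.0288]
tcp_rot: [-3.14, 0.0, 1.378]
ft_force: [-5.1, 1.7, -1.9]
opening: 0.0118
time_s: 12.2
position: [0.5542, -0.0814, 0.0293]
tcp_rot: [3.141, -0.0, 1.378]
ft_force: [0.6, 0.1, -0.1]
opening: 0.0552
[ 0.55421166 -0.08143479  0.02927266] [ 0.63315587  0.07527845 -0.13530891]
```

View pics/wrist8.png

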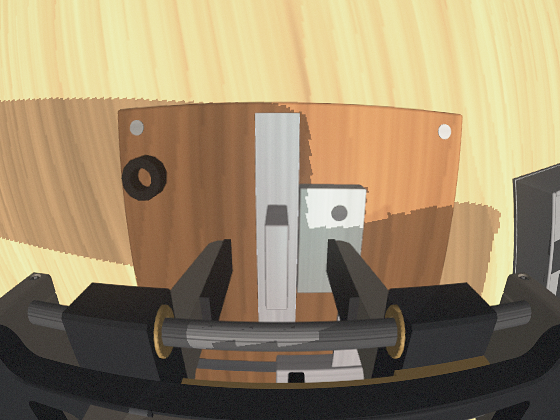

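Released and lying against the block. The grip put the strip centre at about (0.553, -0.081). I'll lift straight up and go over the tab.

```bash
python3 -m jog '{"xyz":[[0,0,-0.02],[0,0,-0.05],[0,0,-0.075],[-0.02,0.003,-0.08],[-0.05,0.006,-0.08],[-0.08,0.01,-0.08],[-0.1,0.014,-0.08],[-0.114,0.014,-0.08],[-0.114,0.014,-0.08]],"roll":[0,0,0,0,0,0,0,0,0]}'
python3 -c "
from h import *
s=status.get_state();print(s['position'],s['ft_force'])
cv2.imwrite('pics/wrist9.png',cams.get_image('wrist')[:,:,::-1])"
```

```text
time_s: 13.15
position: [0.5455, -0.1972, 0.1091]
tcp_rot: [-3.141, 0.0, 1.376]
ft_force: [0.2, 0.1, -0.3]
opening: 0.0553
[ 0.54551093 -0.19717579  0.10909456] [ 0.22177055  0.07533712 -0.32733974]
```

View pics/wrist9.png

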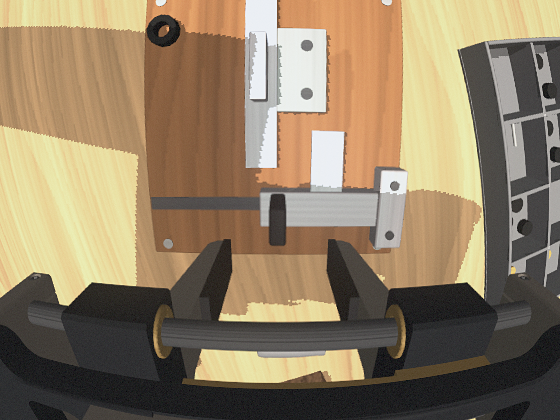

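Run:
```python
from h import *
c=cams.get_calibration('wrist')
a=cv2.imread('pics/wrist9.png');cv2.imwrite('pics/z9.png',cv2.resize(a[120:260,220:420],None,fx=4,fy=4,interpolation=cv2.INTER_CUBIC))
print(w2pix(c,[.546,-.1964,.083],True),w2pix(c,[.546,-.1964,.038],True))
```

```text
(np.float64(278.41049368091626), np.float64(229.48625636830712)) (np.float64(278.4938417254876), np.float64(211.0867828169104))
```

View pics/z9.png

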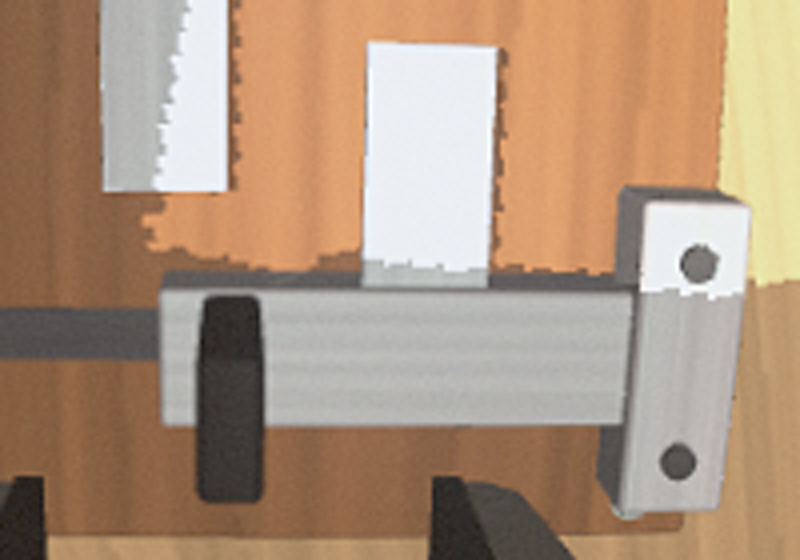

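The tab top is at about (278,227), as predicted; the tongue is at about (327,160) and the strip's right end at about (261,167). I'll work out the pull from these.

Run:
```python
from h import *
c=cams.get_calibration('wrist');s=status.get_state()
f=lambda u,v,z:pix2w(c,220+u/4,120+v/4,z,True)[:2]
yaw=-.192;R=np.array([[np.cos(yaw),-np.sin(yaw)],[np.sin(yaw),np.cos(yaw)]])
tab=np.mean([f(197,358,.083),f(266,358,.083),f(264,502,.083),f(198,500,.083)],0)
ton=np.array([f(368,42,.035),f(498,47,.035),f(488,286,.035),f(362,286,.035)])
st=np.array([f(103,191,.026),f(229,190,.026)])
B=np.array([.5554,-.1218])
for n,p in(('tab',tab),('tong_end',ton[:2].mean(0)),('tong_root',ton[2:].mean(0)),('strip_r',st.mean(0)),('tcp',s['position'][:2]),('strip_c_grip',np.array([.553,-.0812]))): print(n,p.round(4),(R.T@(p-B)).round(4))
print((R.T@(ton-B).T).T.round(4))
print((R.T@(st-B).T).T.round(4))
```

```text
tab [ 0.5458 -0.195 ] [ 0.0046 -0.0737]
tong_end [ 0.5981 -0.1392] [ 0.0452 -0.009 ]
tong_root [ 0.5881 -0.1883] [ 0.0448 -0.059 ]
strip_r [ 0.5386 -0.1597] [-0.0093 -0.0404]
tcp [ 0.5455 -0.1961] [ 0.0045 -0.0749]
strip_c_grip [ 0.553  -0.0812] [-0.0101  0.0394]
[[ 0.032  -0.0088]
 [ 0.0585 -0.0092]
 [ 0.0581 -0.059 ]
 [ 0.0315 -0.0591]]
[[-0.0225 -0.0405]
 [ 0.004  -0.0404]]
```

```bash
python3 -m jog '{"xyz":[[0,0,0.015],[0,0,0.03],[0,0,0.045],[0,0,0.06],[0,0,0.067],[0,0,0.067]],"roll":[0,0,0,0,0,0]}';python3 -m jog '{"xyz":[[0,0,0],[0,0,0],[0,0,0],[0,0,0],[0,0,0],[0,0,0],[0,0,0],[0,0,0]],"roll":[0,0,0,0,0,0,0,0]}' 1 40
```

```text
time_s: 13.8
position: [0.5449, -0.1954, 0.0405]
tcp_rot: [-3.139, -0.0, 1.378]
ft_force: [0.3, 0.7, 0.3]
opening: 0.055
time_s: 14.6
position: [0.5445, -0.1957, 0.0423]
tcp_rot: [-3.139, -0.0, 1.377]
ft_force: [-4.6, 0.8, 6.5]
opening: 0.0118
```

```bash
python3 -m jog '{"xyz":[[0,-0.003,0],[0,-0.009,0],[0,-0.016,0],[0,-0.023,0],[0,-0.03,0],[0,-0.037,0],[0,-0.044,0],[0,-0.05,0],[0,-0.052,0],[0,-0.052,0]],"roll":[0,0,0,0,0,0,0,0,0,0]}'
python3 - <<'E'
from h import *
s=status.get_state();print(s['position'],s['ft_force'],s['opening'])
yaw=-.192;R=np.array([[np.cos(yaw),-np.sin(yaw)],[np.sin(yaw),np.cos(yaw)]])
print(R.T@(s['position'][:2]-[.5554,-.1218]), 'target -0.0501')
cv2.imwrite('pics/wrist10.png',cams.get_image('wrist')[:,:,::-1])
E
```

```text
time_s: 15.6
position: [0.4956, -0.1858, 0.0423]
tcp_rot: [3.139, -0.0, 1.377]
ft_force: [8.4, 1.6, -7.9]
opening: 0.0116
[ 0.49558937 -0.18583391  0.04229102] [ 8.43600319  1.62343154 -7.92034632] 0.011626754308234987
[-0.04649247 -0.07427047] target -0.0501
```

View pics/wrist10.png

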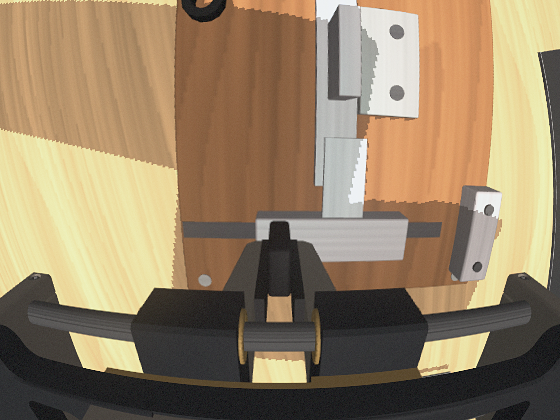

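Needs about 3.6 mm more, and the tongue already partly covers the strip's right end. I'll finish the pull and check.

```bash
python3 -m jog '{"xyz":[[0,-0.0015,0],[0,-0.003,0],[0,-0.004,0],[0,-0.004,0],[0,-0.004,0]],"roll":[0,0,0,0,0]}'
python3 - <<'E'
from h import *
s=status.get_state();print(s['position'],s['ft_force'],s['opening'])
yaw=-.192;R=np.array([[np.cos(yaw),-np.sin(yaw)],[np.sin(yaw),np.cos(yaw)]])
print(R.T@(s['position'][:2]-[.5554,-.1218]), 'target -0.0501')
a=cams.get_image('wrist')[:,:,::-1];cv2.imwrite('pics/wrist11.png',a)
cv2.imwrite('pics/z11.png',cv2.resize(a[0:240,290:450],None,fx=2.5*1,fy=2.5,interpolation=cv2.INTER_CUBIC))
b=cams.get_image('top')[:,:,::-1];cv2.imwrite('pics/top11.png',b)
E
```

```text
time_s: 16.15
position: [0.4921, -0.1851, 0.0423]
tcp_rot: [3.139, -0.0, 1.377]
ft_force: [8.1, 2.5, -7.0]
opening: 0.0119
[ 0.49210345 -0.18514073  0.04229375] [ 8.12999674  2.45127479 -7.01234545] 0.011872332190328566
[-0.05004661 -0.07425522] target -0.0501
```

View pics/z11.png

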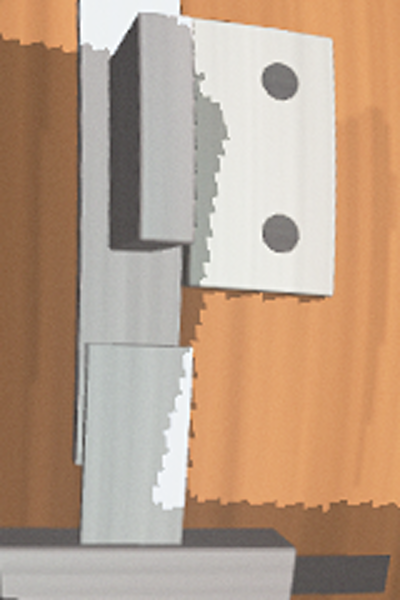

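View pics/top11.png

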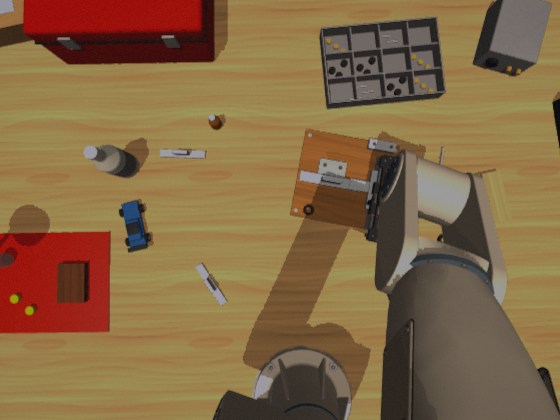

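The crop shows the tongue end (crop 87–192, row 345) almost over the strip (crop 79–181). I'll correct for height and check flushness.

Run:
```python
from h import *
c=cams.get_calibration('wrist')
yaw=-.192;R=np.array([[np.cos(yaw),-np.sin(yaw)],[np.sin(yaw),np.cos(yaw)]])
f=lambda u,v,z:(R.T@(pix2w(c,290+u/2.5,v/2.5,z,True)[:2]-[.5554,-.1218])).round(4)
print('tongue end',f(87,344,.035),f(192,347,.035),'root',f(81,543,.035),f(183,545,.035))
print('strip at 340',f(79,340,.026),f(181,340,.026),'at 50',f(79,50,.026),f(181,10,.026),'low',f(77,463,.026))
print('strip left at 280',f(79,280,.026), f(182,280,.026))
print('block near right top',f(190,287,.032),f(333,296,.032),f(332,38,.032))
```

```text
tongue end [-0.0216 -0.0095] [ 0.0046 -0.0096] root [-0.0216 -0.0595] [ 0.0052 -0.0602]
strip at 340 [-0.0223 -0.0091] [ 0.0041 -0.0084] at 50 [-0.0224  0.0659] [0.0044 0.0794] low [-0.0221 -0.0408]
strip left at 280 [-0.0225  0.006 ] [0.004 0.007]
block near right top [0.0045 0.0052] [0.0437 0.0054] [0.0441 0.0751]
```

Tongue centre is 0.8 mm from the strip's centre line. The strip's edge (x = 4.1 mm) meets the block face (4.5 mm) within the measurement error. I'll let it settle briefly, then hand in.

```bash
python3 -m jog '{"xyz":[[0,0,0],[0,0,0],[0,0,0],[0,0,0],[0,0,0]],"roll":[0,0,0,0,0]}'
python3 -c "
from rig import job
print(job.hand_in())"
```

```text
time_s: 16.75
position: [0.4921, -0.1851, 0.0423]
tcp_rot: [3.139, -0.0, 1.377]
ft_force: [9.8, 1.3, -8.2]
opening: 0.0119
the job is handed in; nothing more can be done
None
```

The job is handed in at 16.75 s. The 160 mm straightedge is flat against the gauge block and released, and the gripper is holding the spring jaw open by about 54 mm. No verdict was reported.

**Last checks that passed:**
- **Jaw:** in the wrist picture, the tongue's centre is about 0.8 mm off the straightedge's centre line, against a limit of 4 mm. By arm position it was within 0.1 mm of target. The pull on the gripper was steady at 8–10 N and the jaw was still.
- **Straightedge:** its edge and the block face agree to about 0.4 mm, within the picture's error. It is parallel to within measurement error and centred to about 1 mm.
- **Bystanders:** none looked moved in the last top picture. The arm partly hid the right side of the bench there (screwdriver and second tyre).

**What went wrong or disagreed:**
- **First grasp missed:** the gripper closed on nothing above the rib. The fingertips appeared to sit about 13 mm behind the reported TCP, not 14 mm ahead as stated. I went 24 mm lower and the second grasp held.
- **Wrong-way move:** I typed one sideways move with the wrong sign and carried the straightedge about 13 cm to the left. It was high enough to clear everything, and I corrected it.
- **Camera disagreement:** the top and wrist cameras differed by about 4 mm on where the block was. I settled this by sliding the straightedge until it touched the block.
- **Not measured:** the contact force between tongue and straightedge. I relied on the 5 mm design gap between them.

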